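# Put away the full seasoning pots and seal the pan

## Robot

A 6-joint arm with a two-finger parallel gripper is mounted at the origin on the work surface. World frame = base frame: x ahead of the robot, y to its left, z up, the work surface at z = 0. Lengths are in mm, angles in rad, forces in N, time in s.
With the tool pointing down it reaches from about 350 to 875 mm from the base axis. Payload 4.2 kg.
Tool frame: the origin (TCP) lies between the finger pads; the fingertips stand 14 mm ahead of it and the grasp point (between the pads) lies 5 mm behind it; z points along the fingers, y is the line along which they close (so a half turn about z gives the same grasp; the last joint's range is limited). The gripper opens to 85 mm and grips with 20 to 120 N. Pads are 22 mm wide; open, the fingers measure 114 mm over their backs; the gripper's body (76 mm by 85 mm) begins 54 mm behind the grasp point. The pads swing forward as they close: fully open they stand 13 mm farther back than shut.
Start: joints at [1.363, 0.385, 0.008, 0, -1.194, -0.259], TCP at [281.236, 558.127, 245.312] pointing down, gripper open.
Joint ranges: [-3.14, 3.14], [-1.21, 2.06], [-1.07, 1.41], [-3.16, 2.05], [-2.99, -0.16], [-3.1, 3.1]. Speed limits (rad/s): [2.79, 2.79, 3.14, 3.14, 3.14, 3.14].

## Interface

Orientations are given as a unit quaternion [x, y, z, w].
In Python, from bench import monitor, capture, close_job gives the robot as it stands.
- The arm moves only by the tool play_rows, never from a script. Its argument "deltas" is a list of rows, each a list of 7 numbers: the shift along the world's x, y, z in cm, then the turn, a rotation vector about the world's x, y, z in degrees, then the finger opening in cm, from 0 to 8.54. In form: [[x, y, z, ax, ay, az, claw], ...]. A call has 1 to 20 rows; each row is the pose to reach, as a shift and turn from the pose commanded when the call began; what a row does not reach only later rows make up. A row lasts 1/8 s, in which the tool goes at most 62.5 mm and 10.7 degrees, less where a joint would pass 70% of its speed; a pose out of reach is approached as far as the arm can. A call with a gripper value outside its range is refused whole. The fingers move at their own pace and stop on an object; "squeeze" is the grip in N (left out, the last holds). Time passes only in rows, so rows that repeat a pose let the fingers close. It gives the time, the measured TCP pose, the force, the opening and the grip force at its end, in the units of the state.
- monitor.get_state(): the state, without advancing time (a new reading comes with each control period).
- capture(name): name is "scene" or "top"; returns a dict with "color" (480x640x3 uint8, blue, green, red), "fx", "fy", "cx", "cy" (pixels), "rvec" (rotation vector, rad) and "tvec" (3), from world to camera coordinates, as OpenCV has them. Camera axes: x right, y down, z forward; pixel columns grow to the right and rows downward; lengths in mm; the calibration is good to about 2 mm. A picture is of the moment at which its call begins. There is no depth.
- close_job(): hands the job in; it is judged then, once.
The state is a dict: "t": time; "q": joint angles; "qvel": joint speeds; "effort": joint torques, N m; "ee_pos": TCP position; "tcp_rot": TCP orientation; "wrist_force": force on the tool from outside, world axes, zero at the start; "moment": the same for the moment, N m; "opening": finger opening in mm; "grip_force": force on a finger pad.
Only numpy, scipy, OpenCV 4.12 (cv2) and the standard library are available. Lean on these libraries where they do the work, as an engineer would, in place of code of your own. Each camera call takes 0.05 s, during which the arm holds its last target. There are 200 camera calls.

## Task

Closing time at the barbecue table: the closed steel seasoning pots look alike, so lift each one to feel how much is left in it, and stand those over about 260 g upright inside the deep steel pan, the lighter ones upright in the low grey tray. Once all are sorted, put the pan's lid on (even if no pot went in) and press it down firmly until its seal pads give way and it sits level, fully home on the rim all round. Leave the cup and the sauce bottle standing where they are.

Things in the scene. Friction and masses are not known exactly. Their poses are not given: they have to be found in the camera images.
- pot_a: closed stainless-steel seasoning pot, 64 mm across, 50 mm high, with a round black knob 22 mm across and 28 mm tall on top (78 mm in all); its cover does not come off. Weighs from 155 g (empty) to 415 g (full). Origin: centre of its underside; z up. All look the same; 4 to 6 of them are there.
- pot_b: closed stainless-steel seasoning pot, 64 mm across, 50 mm high, with a round black knob 22 mm across and 28 mm tall on top (78 mm in all); its cover does not come off. Weighs from 155 g (empty) to 415 g (full). Origin: centre of its underside; z up. All look the same; 4 to 6 of them are there.
- pot_c: closed stainless-steel seasoning pot, 64 mm across, 50 mm high, with a round black knob 22 mm across and 28 mm tall on top (78 mm in all); its cover does not come off. Weighs from 155 g (empty) to 415 g (full). Origin: centre of its underside; z up. All look the same; 4 to 6 of them are there.
- pot_d: closed stainless-steel seasoning pot, 64 mm across, 50 mm high, with a round black knob 22 mm across and 28 mm tall on top (78 mm in all); its cover does not come off. Weighs from 155 g (empty) to 415 g (full). Origin: centre of its underside; z up. All look the same; 4 to 6 of them are there.
- pot_e: closed stainless-steel seasoning pot, 64 mm across, 50 mm high, with a round black knob 22 mm across and 28 mm tall on top (78 mm in all); its cover does not come off. Weighs from 155 g (empty) to 415 g (full). Origin: centre of its underside; z up. All look the same; 4 to 6 of them are there.
- pot_f: closed stainless-steel seasoning pot, 64 mm across, 50 mm high, with a round black knob 22 mm across and 28 mm tall on top (78 mm in all); its cover does not come off. Weighs from 155 g (empty) to 415 g (full). Origin: centre of its underside; z up. All look the same; 4 to 6 of them are there.
- pan: deep open steel pan fixed to the table, outside 325 (x) by 176 (y) by 105 mm high, walls and floor 10 mm (inside 305 by 156, 95 deep); six pots fit, two by three. On the rim's corners four black rubber seal pads stand 8 mm proud; together they yield to about 12 N, sink level with the rim and stay there. Origin: centre of its underside, z up.
- lid: the pan's loose steel lid, 325 (x) by 176 (y) by 4 mm, about 400 g; below the plate a 12 mm deep rubber lip with 4 mm play in the pan's mouth. On top a black grip bar 90 mm long (x), 22 thick (y), 36 tall. Origin: centre, at the lip's lowest edge (plate underside 12 mm, bar top 52 mm above); z up. Loose on the raised pads its origin is 101 mm above the pan's; pressed home, 93 mm.
- tray: low grey plastic tray fixed to the table, outside 160 (x) by 300 (y) by 28 mm high, walls and floor 5 mm; for the light pots, room for six, two by three. Origin: centre of its underside.
- cup: white ceramic cup, 68 mm across, 70 mm high, among the pots; not to be disturbed. Origin: centre of its underside.
- sauce_bottle: amber sauce bottle, 52 mm across, 125 mm high; bystander. Origin: centre of its underside.
There are look-alikes about, which are no part of the job. Leave any blue or orange look-alike of the pot_f alone.

How it is judged (in metres and radians):
On the way, in this order (a step that is already met when the one before it is completed fails the run):
1. every pot is sorted: heavy ones upright in the pan, light ones upright in the tray (((x of pot_a in the frame of pan between -0.13 and 0.13 m and y of pot_a in the frame of pan between -0.055 and 0.055 m and z of pot_a in the frame of pan between 0 and 0.016 m and angle between pot_a's own z axis and vertical below 0.12 rad and contact force between pot_a and pan above 2.26 N) or (x of pot_a in the frame of tray between -0.055 and 0.055 m and y of pot_a in the frame of tray between -0.13 and 0.13 m and z of pot_a in the frame of tray between 0 and 0.012 m and angle between pot_a's own z axis and vertical below 0.12 rad and contact force between pot_a and tray below 2.85 N)) and ((x of pot_b in the frame of pan between -0.13 and 0.13 m and y of pot_b in the frame of pan between -0.055 and 0.055 m and z of pot_b in the frame of pan between 0 and 0.016 m and angle between pot_b's own z axis and vertical below 0.12 rad and contact force between pot_b and pan above 2.26 N) or (x of pot_b in the frame of tray between -0.055 and 0.055 m and y of pot_b in the frame of tray between -0.13 and 0.13 m and z of pot_b in the frame of tray between 0 and 0.012 m and angle between pot_b's own z axis and vertical below 0.12 rad and contact force between pot_b and tray below 2.85 N)) and ((x of pot_c in the frame of pan between -0.13 and 0.13 m and y of pot_c in the frame of pan between -0.055 and 0.055 m and z of pot_c in the frame of pan between 0 and 0.016 m and angle between pot_c's own z axis and vertical below 0.12 rad and contact force between pot_c and pan above 2.26 N) or (x of pot_c in the frame of tray between -0.055 and 0.055 m and y of pot_c in the frame of tray between -0.13 and 0.13 m and z of pot_c in the frame of tray between 0 and 0.012 m and angle between pot_c's own z axis and vertical below 0.12 rad and contact force between pot_c and tray below 2.85 N)) and ((x of pot_d in the frame of pan between -0.13 and 0.13 m and y of pot_d in the frame of pan between -0.055 and 0.055 m and z of pot_d in the frame of pan between 0 and 0.016 m and angle between pot_d's own z axis and vertical below 0.12 rad and contact force between pot_d and pan above 2.26 N) or (x of pot_d in the frame of tray between -0.055 and 0.055 m and y of pot_d in the frame of tray between -0.13 and 0.13 m and z of pot_d in the frame of tray between 0 and 0.012 m and angle between pot_d's own z axis and vertical below 0.12 rad and contact force between pot_d and tray below 2.85 N)) and ((x of pot_e in the frame of pan between -0.13 and 0.13 m and y of pot_e in the frame of pan between -0.055 and 0.055 m and z of pot_e in the frame of pan between 0 and 0.016 m and angle between pot_e's own z axis and vertical below 0.12 rad and contact force between pot_e and pan above 2.26 N) or (x of pot_e in the frame of tray between -0.055 and 0.055 m and y of pot_e in the frame of tray between -0.13 and 0.13 m and z of pot_e in the frame of tray between 0 and 0.012 m and angle between pot_e's own z axis and vertical below 0.12 rad and contact force between pot_e and tray below 2.85 N)) and ((x of pot_f in the frame of pan between -0.13 and 0.13 m and y of pot_f in the frame of pan between -0.055 and 0.055 m and z of pot_f in the frame of pan between 0 and 0.016 m and angle between pot_f's own z axis and vertical below 0.12 rad and contact force between pot_f and pan above 2.26 N) or (x of pot_f in the frame of tray between -0.055 and 0.055 m and y of pot_f in the frame of tray between -0.13 and 0.13 m and z of pot_f in the frame of tray between 0 and 0.012 m and angle between pot_f's own z axis and vertical below 0.12 rad and contact force between pot_f and tray below 2.85 N))), for 0.2 s.
2. the lid has been pressed home, level on the pan's rim (z of lid in the frame of pan between 0.088 and 0.096 m and x of lid in the frame of pan between -0.008 and 0.008 m and y of lid in the frame of pan between -0.008 and 0.008 m and angle between the z axis of lid and the z axis of pan, either way round below 0.02 rad and angle between the x axis of lid and the x axis of pan, either way round below 0.1 rad), for 0.3 s.
At the end, for the whole second after the job is handed in: Every pot over about 260 g stands upright on the floor of the pan, every lighter one upright on the floor of the tray (from 230 to 290 g either will do); the lid lies on the pan, centred within 8 mm, level within 1 degree, pressed down to within 3 mm of fully home; all at rest (all of step 1 and all of step 2 and linear speed of each of pot_a, pot_b, pot_c, pot_d, pot_e, pot_f, lid below 0.02 m/s); the robot touches nothing.
It fails at once if the cup or the bottle is pushed more than 6 cm away (distance of any of cup, sauce_bottle from where it was at the start of the episode above 0.06 m).
It fails at once if the cup or the bottle is knocked over (angle between any of cup, sauce_bottle's own z axis and vertical above 0.6 rad).
Of pot_a, pot_b, pot_c, pot_d, pot_e, pot_f only 4 to 6 are there at a start; the rules pass over those that are not, and their reading is None.
At some moment in a run one of pot_a, pot_b, pot_c, pot_d, pot_e, pot_f, lid may be knocked a few centimetres aside while the robot is not near it.
It also fails if it takes over 210 s, if anything falls off the work surface, if the arm or the gripper's body presses on something with over 40 N, if the wrist force passes 120 N, or if a joint passes its speed limit or range.

## Working session

There is one attempt and no reset: what is moved stays moved. The work goes in short steps, Python scripts to look and compute and a tool call to move; the robot and the scene stay as the last step left them, time stands still between calls to the robot, and variables do not carry over. Pictures are saved under pics/ and viewed, at most 14 in all, crops included, and the job is handed in when it is done.

Besides the shell and the picture viewer there is one more tool, called after ">>>" as name(argument=value, ...), one argument or row to a line, values as JSON. play_rows: Moves the arm, as the interface text tells. Its arguments: {"type":"object","properties":{"deltas":{"type":"array","items":{"type":"array","items":{"type":"number"}}},"squeeze":{"type":"number"}},"required":["deltas"]}

```bash
mkdir -p pics; ls
python3 - <<'E'
from bench import monitor, capture
import cv2,pickle
for n in("scene","top"):
    c=capture(n); cv2.imwrite(f"pics/{n}0.png",c["color"]); pickle.dump(c,open(n+".pkl","wb"))
    print({k:v for k,v in c.items() if k!="color"})
s=monitor.get_state();print(s)
E
```

```text
pics
{'fx': 466.88700294917487, 'fy': 466.88700294917487, 'cx': 318.32104501705396, 'cy': 233.77420210780969, 'rvec': array([ 2.36544144,  0.9432393 , -0.28005075]), 'tvec': array([-282.37259927, -286.10390056, 1243.28998372])}
{'fx': 615.5948754766056, 'fy': 615.5948754766056, 'cx': 317.69275021617875, 'cy': 235.13512662187048, 'rvec': array([ 2.22076694, -2.15632736,  0.0837359 ]), 'tvec': array([-120.07363485,  466.68371839, 1629.9823765 ])}
{'t': 0.1, 'q': array([ 1.36262450e+00,  3.85460337e-01,  6.78560644e-03, -3.89873062e-04,
       -1.19404081e+00, -2.58605290e-01]), 'qvel': array([-2.65711784e-04, -1.74233827e-03,  3.47920765e-03,  2.67527621e-03,
        3.37383516e-04, -7.54229652e-05]), 'effort': array([-1.07019299e-03, -3.93322098e+01,  1.88928473e+01,  4.19793114e+00,
       -2.60635519e-03,  3.21151127e-06]), 'ee_pos': array([281.02616264, 557.70511129, 244.35837593]), 'tcp_rot': array([ 9.72871198e-01, -2.31345366e-01, -1.56942249e-04,  9.63868855e-04]), 'wrist_force': array([0.67289632, 0.84767603, 0.17238116]), 'moment': array([-0.01691515, -0.03984922, -0.00901377]), 'grip_force': 0.0, 'opening': 85.28926495898195}
```

View pics/top0.png

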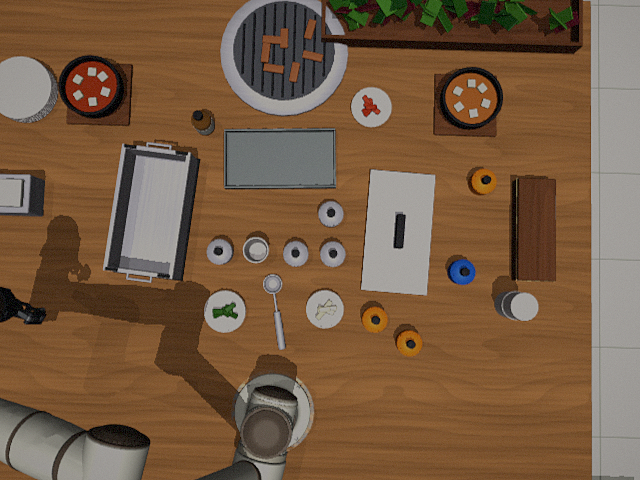

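View pics/scene0.png

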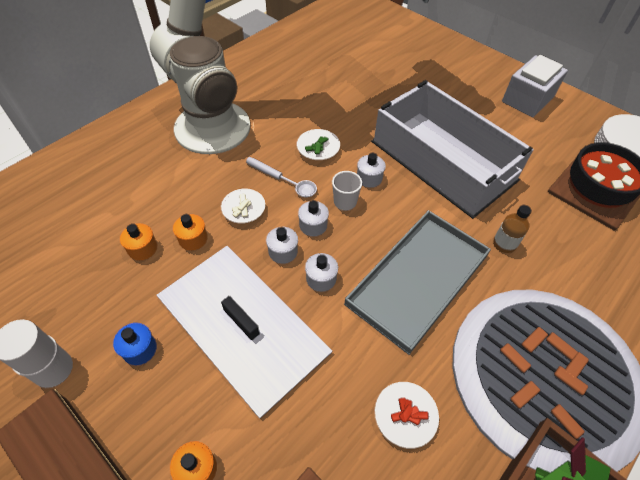

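Top view: four steel pots with knobs near (331,212), (295,253), (333,253) and (219,251). The cup is at (256,250), the pan near (152,212), the lid near (398,231), the tray at (280,158) and the bottle at (203,122). The other pot look-alikes are blue or orange.

```bash
cat > h.py <<'E'
import numpy as np,cv2
from bench import monitor,capture
def ray(c,uv,z):
    K=np.array([[c["fx"],0,c["cx"]],[0,c["fy"],c["cy"]],[0,0,1]]);R=cv2.Rodrigues(c["rvec"])[0]
    C=-R.T@np.ravel(c["tvec"]);d=R.T@np.linalg.inv(K)@[uv[0],uv[1],1]
    return C+d*(z-C[2])/d[2]
def pix(c,P):
    K=np.array([[c["fx"],0,c["cx"]],[0,c["fy"],c["cy"]],[0,0,1]])
    return cv2.projectPoints(np.float64(P).reshape(-1,3),c["rvec"],c["tvec"],K,None)[0].reshape(-1,2)
def knob(c,uv,r=9,z=66,th=60):
    g=c["color"].max(2);u,v=map(int,np.round(uv));m=np.zeros_like(g);w=(g<th).astype(np.uint8)
    cv2.circle(m,(u,v),r,1,-1);ys,xs=np.nonzero(w&m)
    return ray(c,(xs.mean(),ys.mean()),z) if len(xs) else None,len(xs)
E
python3 - <<'E'
from h import *;import pickle
t=pickle.load(open("top.pkl","rb"));s=pickle.load(open("scene.pkl","rb"))
for a,b in zip([(331,213),(295,253),(333,254),(219,251)],[(321,260),(313,207),(281,233),(373,159)]):
    print(knob(t,a),knob(s,b))
print("cup",ray(t,(256,250),70),"bottle",ray(t,(200,118),125))
print("tray",[ray(t,p,28).round() for p in[(224,128),(336,128),(337,188),(225,188)]])
w=(t["color"].min(2)>185).astype(np.uint8);w[:,:355]=0;w[:,440:]=0;w[:165]=0;w[300:]=0
w=cv2.morphologyEx(w,cv2.MORPH_CLOSE,np.ones((25,25)));w=cv2.morphologyEx(w,cv2.MORPH_OPEN,np.ones((9,9)))
n=max(cv2.findContours(w,0,1)[0],key=cv2.contourArea)
P=np.array([ray(t,p[0]+0.0,16)[:2] for p in n],np.float32);print("lid",cv2.minAreaRect(P))
ys,xs=np.nonzero(t["color"][200:260,385:412].max(2)<60)
P=np.array([ray(t,(x+385,y+200),48)[:2] for x,y in zip(xs,ys)],np.float32);print("bar",P.mean(0),cv2.minAreaRect(P))
A=cv2.resize(t["color"][130:295,90:220],None,fx=3.5,fy=3.5,interpolation=2);cv2.imwrite("pics/pan.png",A)
E
```

```text
(array([ 526.71342544, -138.34452271,   66.        ]), 51) (array([ 526.44253338, -141.11411764,   66.        ]), 110)
(array([418.62994894, -48.47225749,  66.        ]), 46) (array([418.66871122, -51.87002375,  66.        ]), 100)
(array([ 420.6177629 , -146.70825924,   66.        ]), 49) (array([ 420.63528384, -148.9036527 ,   66.        ]), 105)
(array([418.24592616, 150.66067291,  66.        ]), 54) (array([418.48444345, 147.56271079,  66.        ]), 82)
cup [423.08315202  52.11184292  70.        ] bottle [750.40559057 200.48427783 125.        ]
tray [array([750., 154.,  28.]), array([ 759., -147.,   28.]), array([ 597., -154.,   28.]), array([588., 145.,  28.])]Traceback (most recent call last):
  File "<stdin>", line 9, in <module>
ValueError: max() iterable argument is empty
```

Run:
```python
from h import *;import pickle
t=pickle.load(open("top.pkl","rb"));s=pickle.load(open("scene.pkl","rb"))
h=cv2.cvtColor(t["color"],cv2.COLOR_BGR2HSV)
print(t["color"][250,390],t["color"][250,350])
w=((h[...,1]<50)&(h[...,2]>120)).astype(np.uint8);w[:,:355]=0;w[:,445:]=0;w[:162]=0;w[300:]=0
w=cv2.morphologyEx(w,cv2.MORPH_CLOSE,np.ones((25,25)));w=cv2.morphologyEx(w,cv2.MORPH_OPEN,np.ones((9,9)))
n=max(cv2.findContours(w,0,1)[0],key=cv2.contourArea)
P=np.array([ray(t,p[0]+0.0,16)[:2] for p in n],np.float32);print("lid",cv2.minAreaRect(P))
ys,xs=np.nonzero(t["color"][200:260,385:412].max(2)<60)
P=np.array([ray(t,(x+385,y+200),48)[:2] for x,y in zip(xs,ys)],np.float32);print("bar",P.mean(0),cv2.minAreaRect(P))
A=cv2.resize(t["color"][130:295,90:220],None,fx=3.5,fy=3.5,interpolation=2);cv2.imwrite("pics/pan.png",A)
```

```text
[162 165 168] [ 53  91 132]
lid ((486.15679931640625, -321.3087463378906), (175.4377899169922, 325.56695556640625), 86.8104019165039)
bar [ 485.84326 -319.58844] ((486.2297668457031, -319.7366943359375), (24.545021057128906, 88.46665954589844), 87.09744262695312)
```

View pics/pan.png

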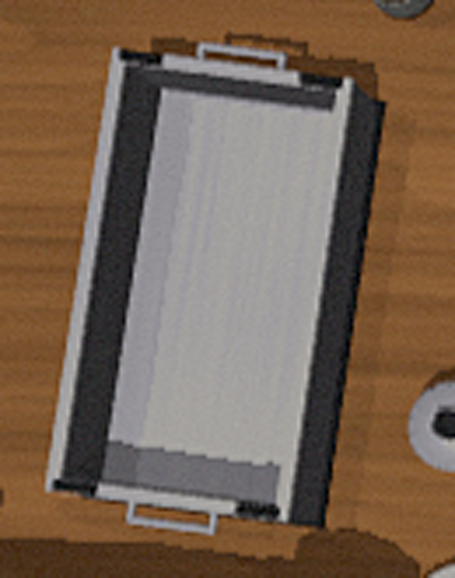

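The crop shows the pan's rim corners at (113,48), (353,80), (288,523) and (47,490), with black pads at the corners.

Run:
```python
from h import *;import pickle
t=pickle.load(open("top.pkl","rb"));s=pickle.load(open("scene.pkl","rb"))
q=np.array([(113,48),(353,80),(288,523),(47,490)])/3.5+[90-.4,130-.4]
P=np.array([ray(t,p,105)[:2] for p in q]);print(P.round(1),P.mean(0),[np.linalg.norm(P[i]-P[i-1]).round() for i in range(4)])
dx=P[0]-P[3]+P[1]-P[2];yaw=np.arctan2(dx[1],dx[0]);print("yaw",np.degrees(yaw))
c=P.mean(0);R=np.array([[np.cos(yaw),-np.sin(yaw)],[np.sin(yaw),np.cos(yaw)]])
M=[[*(c+R@[a*162.5,b*88]),105] for a,b in((1,1),(1,-1),(-1,-1),(-1,1))]
print("scene",pix(s,M).round(0).tolist())
T=np.array([(750,154),(759,-147),(597,-154),(588,145)]);print("tray scene",pix(s,[[*p,28] for p in T]).round().tolist())
print("pan slots",[(c+R@[a,b]).round() .tolist() for a in(-95,0,95) for b in(-36,36)])
```

```text
[[683.8 400.6]
 [665.6 224.9]
 [342.3 257.4]
 [360.9 431.3]] [513.15012686 328.54476386] [np.float64(324.0), np.float64(177.0), np.float64(325.0), np.float64(175.0)]
yaw -5.597947258682803
scene [[534.0, 148.0], [486.0, 185.0], [378.0, 109.0], [426.0, 80.0]]
tray scene [[492.0, 248.0], [411.0, 349.0], [343.0, 297.0], [427.0, 209.0]]
pan slots [[415.0, 302.0], [422.0, 374.0], [510.0, 293.0], [517.0, 364.0], [604.0, 283.0], [611.0, 355.0]]
```

>>> play_rows(
  deltas=[
    [13.7, -40.9, 0, 0, 0, 0, 5],
    [13.7, -40.9, 0, 0, 0, 0, 5],
    [13.7, -40.9, 0, 0, 0, 0, 5],
    [13.7, -40.9, 0, 0, 0, 0, 5],
    [13.7, -40.9, 0, 0, 0, 0, 5],
    [13.7, -40.9, 0, 0, 0, 0, 5],
    [13.7, -40.9, 0, 0, 0, 0, 5],
    [13.7, -40.9, 0, 0, 0, 0, 5],
    [13.7, -40.9, -6, 0, 0, 0, 5],
    [13.7, -40.9, -12, 0, 0, 0, 5],
    [13.7, -40.9, -13, 0, 0, 0, 5],
    [13.7, -40.9, -13, 0, 0, 0, 5],
  ],
  squeeze=50,
)

```text
t: 1.6
ee_pos: [418.9, 150.0, 115.9]
tcp_rot: [0.973, -0.231, 0.0, 0.0]
wrist_force: [0.3, 0.3, 0.4]
opening: 50.3
grip_force: 0.0
```

Run:
```python
from h import *
s=capture("scene");print(knob(s,(373,159)));st=monitor.get_state();print(st["ee_pos"],st["wrist_force"],st["opening"])
a=cv2.resize(s["color"][90:250,260:460],None,fx=3,fy=3);cv2.imwrite("pics/g1.png",a)
```

```text
(array([417.89020401, 148.22153186,  66.        ]), 87)
[419.47616513 150.44344897 116.87516147] [0.21716292 0.39796155 0.18637931] 49.770873052942484
```

View pics/g1.png

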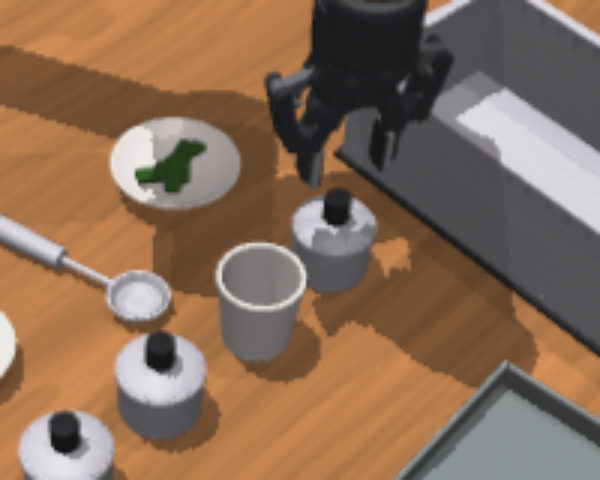

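The gripper is above the pot and centred on its knob, so I'll descend, grip and lift.

>>> play_rows(
  deltas=[
    [0, 0, -3, 0, 0, 0, 5],
    [0, 0, -4.8, 0, 0, 0, 5],
    [0, 0, -4.8, 0, 0, 0, 5],
    [0, 0, -4.8, 0, 0, 0, 1],
    [0, 0, -4.8, 0, 0, 0, 1],
    [0, 0, -4.8, 0, 0, 0, 1],
    [0, 0, -4.8, 0, 0, 0, 1],
    [0, 0, -3, 0, 0, 0, 1],
    [0, 0, 2, 0, 0, 0, 1],
    [0, 0, 8, 0, 0, 0, 1],
    [0, 0, 11, 0, 0, 0, 1],
    [0, 0, 11, 0, 0, 0, 1],
    [0, 0, 11, 0, 0, 0, 1],
    [0, 0, 11, 0, 0, 0, 1],
  ],
)

```text
t: 3.4
ee_pos: [417.3, 148.5, 223.5]
tcp_rot: [0.973, -0.231, -0.001, 0.002]
wrist_force: [0.9, -0.4, -3.0]
opening: 20.2
grip_force: 49.7
```

```bash
cat > w.py <<'E'
from h import *
F=[]
for i in range(8):
    capture("top");s=monitor.get_state();F.append(s["wrist_force"][2])
print("Fz",np.mean(F),np.std(F),s["ee_pos"],s["opening"])
E
python3 w.py
```

```text
Fz -3.0271265102917315 0.40186213815812033 [418.21356532 149.1267822  225.11448812] 20.60736283829078
```

>>> play_rows(
  deltas=[
    [19.3, 20.6, 0, 0, 0, 0, 1],
    [19.3, 20.6, 0, 0, 0, 0, 1],
    [19.3, 20.6, 0, 0, 0, 0, 1],
    [19.3, 20.6, 0, 0, 0, 0, 1],
    [19.3, 20.6, 0, 0, 0, 0, 1],
    [19.3, 20.6, 0, 0, 0, 0, 1],
    [19.3, 20.6, -5, 0, 0, 0, 1],
    [19.3, 20.6, -10, 0, 0, 0, 1],
    [19.3, 20.6, -13, 0, 0, 0, 1],
    [19.3, 20.6, -14, 0, 0, 0, 1],
    [19.3, 20.6, -14.6, 0, 0, 0, 1],
    [19.3, 20.6, -14.6, 0, 0, 0, 1],
    [19.3, 20.6, -14.6, 0, 0, 0, 1],
  ],
)

```text
t: 5.42
ee_pos: [611.9, 355.7, 81.1]
tcp_rot: [0.973, -0.231, 0.001, -0.001]
wrist_force: [-0.6, 1.0, -2.9]
opening: 20.3
grip_force: 49.8
```

>>> play_rows(
  deltas=[
    [0, 0, 0, 0, 0, 0, 5],
    [0, 0, 0, 0, 0, 0, 5],
    [0, 0, 0, 0, 0, 0, 5],
    [0, 0, 5, 0, 0, 0, 5],
    [0, 0, 10, 0, 0, 0, 5],
    [0, 0, 14.6, 0, 0, 0, 5],
    [-19.3, -40.5, 14.6, 0, 0, 0, 5],
    [-19.3, -40.5, 14.6, 0, 0, 0, 5],
    [-19.3, -40.5, 14.6, 0, 0, 0, 5],
    [-19.3, -40.5, 14.6, 0, 0, 0, 5],
    [-19.3, -40.5, 14.6, 0, 0, 0, 5],
    [-19.3, -40.5, 14.6, 0, 0, 0, 5],
    [-19.3, -40.5, 14.6, 0, 0, 0, 5],
    [-19.3, -40.5, 14.6, 0, 0, 0, 5],
    [-19.3, -40.5, 14.6, 0, 0, 0, 5],
    [-19.3, -40.5, 14.6, 0, 0, 0, 5],
    [-19.3, -40.5, 14.6, 0, 0, 0, 5],
  ],
)

```text
t: 7.55
ee_pos: [418.9, -48.9, 225.2]
tcp_rot: [0.973, -0.23, -0.0, 0.0]
wrist_force: [-0.6, 0.6, 0.5]
opening: 50.1
grip_force: 0.0
```

```bash
python3 w.py
python3 - <<'E'
from h import *
s=capture("scene")
for b in [(321,260),(313,207),(281,233)]:print(knob(s,b,12))
t=capture("top");cv2.imwrite("pics/p1.png",np.hstack([t["color"][100:300,80:280],s["color"][60:260,350:550]]))
E
```

```text
Fz -0.3293460230918119 0.6262335683747358 [418.28347879 -49.76747751 225.24306706] 50.08852136608474
(array([ 526.44253338, -141.11411764,   66.        ]), 110)
(array([418.61997077, -51.72537553,  66.        ]), 99)
(array([ 420.51036485, -148.95435497,   66.        ]), 107)
```

View pics/p1.png

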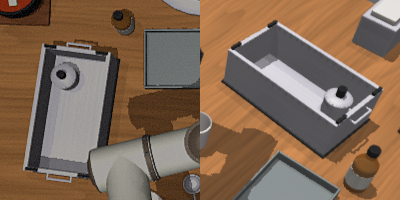

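The pot stands upright in the pan (left half, at (65,75)). Next is pot b.

>>> play_rows(
  deltas=[
    [0, 0, -5, 0, 0, 0, 5],
    [0, 0, -10, 0, 0, 0, 5],
    [0, 0, -14, 0, 0, 0, 5],
    [0, 0, -15.8, 0, 0, 0, 5],
    [0, 0, -15.8, 0, 0, 0, 5],
    [0, 0, -15.8, 0, 0, 0, 1],
    [0, 0, -15.8, 0, 0, 0, 1],
    [0, 0, -15.8, 0, 0, 0, 1],
    [0, 0, -15.8, 0, 0, 0, 1],
    [0, 0, -14, 0, 0, 0, 1],
    [0, 0, -9, 0, 0, 0, 1],
    [0, 0, -3, 0, 0, 0, 1],
    [0, 0, 0, 0, 0, 0, 1],
    [0, 0, 0, 0, 0, 0, 1],
    [0, 0, 0, 0, 0, 0, 1],
    [0, 0, 0, 0, 0, 0, 1],
  ],
)

```text
t: 10.05
ee_pos: [417.0, -50.0, 223.3]
tcp_rot: [0.973, -0.231, -0.002, 0.001]
wrist_force: [1.0, -0.1, -3.1]
opening: 20.3
grip_force: 49.9
```

```bash
sed -i 's/range(8)/range(14)/' w.py; python3 w.py
```

```text
Fz -3.4832457098011083 0.3947410169707306 [418.24156196 -49.86515982 225.37503008] 20.061902783837983
```

>>> play_rows(
  deltas=[
    [9.2, 34.3, 0, 0, 0, 0, 1],
    [9.2, 34.3, 0, 0, 0, 0, 1],
    [9.2, 34.3, 0, 0, 0, 0, 1],
    [9.2, 34.3, 0, 0, 0, 0, 1],
    [9.2, 34.3, 0, 0, 0, 0, 1],
    [9.2, 34.3, 0, 0, 0, 0, 1],
    [9.2, 34.3, 0, 0, 0, 0, 1],
    [9.2, 34.3, 0, 0, 0, 0, 1],
    [9.2, 34.3, -5, 0, 0, 0, 1],
    [9.2, 34.3, -10, 0, 0, 0, 1],
    [9.2, 34.3, -13, 0, 0, 0, 1],
    [9.2, 34.3, -14, 0, 0, 0, 1],
    [9.2, 34.3, -14.8, 0, 0, 0, 1],
    [9.2, 34.3, -14.8, 0, 0, 0, 1],
    [9.2, 34.3, -14.8, 0, 0, 0, 1],
    [9.2, 34.3, -14.8, 0, 0, 0, 5],
    [9.2, 34.3, -14.8, 0, 0, 0, 5],
    [9.2, 34.3, -14.8, 0, 0, 0, 5],
    [9.2, 34.3, -8, 0, 0, 0, 5],
    [9.2, 34.3, 0, 0, 0, 0, 5],
  ],
)

```text
t: 13.25
ee_pos: [510.1, 292.9, 203.3]
tcp_rot: [0.973, -0.231, -0.0, 0.001]
wrist_force: [0.3, 1.5, -0.1]
opening: 50.0
grip_force: 0.0
```

>>> play_rows(
  deltas=[
    [-9, -44.1, 0, 0, 0, 0, 5],
    [-9, -44.1, 0, 0, 0, 0, 5],
    [-9, -44.1, 0, 0, 0, 0, 5],
    [-9, -44.1, 0, 0, 0, 0, 5],
    [-9, -44.1, 0, 0, 0, 0, 5],
    [-9, -44.1, 0, 0, 0, 0, 5],
    [-9, -44.1, 0, 0, 0, 0, 5],
    [-9, -44.1, 0, 0, 0, 0, 5],
    [-9, -44.1, 0, 0, 0, 0, 5],
    [-9, -44.1, 0, 0, 0, 0, 5],
  ],
)

```text
t: 14.5
ee_pos: [420.7, -147.0, 202.4]
tcp_rot: [0.973, -0.231, 0.0, -0.0]
wrist_force: [0.4, 0.4, 0.9]
opening: 50.2
grip_force: 0.0
```

Run:
```python
from h import *
s=capture("scene");t=capture("top")
for b in [(321,260),(281,233)]:print(knob(s,b,14))
print(monitor.get_state()["ee_pos"])
print([(x,pix(t,[x])[0].round()) for x in([611,355,86],[510,293,86])], knob(t,pix(t,[510,293,76])[0],8,76),knob(t,pix(t,[611,355,76])[0],8,76))
```

```text
(array([ 525.95081537, -140.41074285,   66.        ]), 121)
(array([ 420.51036485, -148.95435497,   66.        ]), 107)
[ 420.72534389 -146.70187635  202.33540776]
[([611, 355, 86], array([140., 173.])), ([510, 293, 86], array([163., 213.]))] (array([509.68558188, 294.32719748,  76.        ]), 60) (array([610.60335568, 356.90764901,  76.        ]), 64)
```

>>> play_rows(
  deltas=[
    [0, 0, -5, 0, 0, 0, 5],
    [0, 0, -10, 0, 0, 0, 5],
    [0, 0, -13.5, 0, 0, 0, 5],
    [0, 0, -13.5, 0, 0, 0, 5],
    [0, 0, -13.5, 0, 0, 0, 1],
    [0, 0, -13.5, 0, 0, 0, 1],
    [0, 0, -13.5, 0, 0, 0, 1],
    [0, 0, -13.5, 0, 0, 0, 1],
    [0, 0, -12, 0, 0, 0, 1],
    [0, 0, -8, 0, 0, 0, 1],
    [0, 0, -3, 0, 0, 0, 1],
    [0, 0, 2.3, 0, 0, 0, 1],
    [0, 0, 2.3, 0, 0, 0, 1],
    [0, 0, 2.3, 0, 0, 0, 1],
    [0, 0, 2.3, 0, 0, 0, 1],
  ],
)

```text
t: 16.48
ee_pos: [418.8, -147.7, 223.3]
tcp_rot: [0.973, -0.232, -0.002, 0.0]
wrist_force: [-0.6, -0.1, -4.1]
opening: 20.0
grip_force: 49.7
```

```bash
python3 w.py
```

```text
Fz -3.5846756479637802 0.5093408443524896 [ 420.24582037 -147.85916501  225.35001197] 20.474529007998765
```

>>> play_rows(
  deltas=[
    [0.2, 52.2, 0, 0, 0, 0, 1],
    [0.2, 52.2, 0, 0, 0, 0, 1],
    [0.2, 52.2, 0, 0, 0, 0, 1],
    [0.2, 52.2, 0, 0, 0, 0, 1],
    [0.2, 52.2, 0, 0, 0, 0, 1],
    [0.2, 52.2, 0, 0, 0, 0, 1],
    [0.2, 52.2, 0, 0, 0, 0, 1],
    [0.2, 52.2, 0, 0, 0, 0, 1],
    [0.2, 52.2, 0, 0, 0, 0, 1],
    [0.2, 52.2, 0, 0, 0, 0, 1],
    [0.2, 52.2, 0, 0, 0, 0, 1],
    [0.2, 52.2, -5, 0, 0, 0, 1],
    [0.2, 52.2, -10, 0, 0, 0, 1],
    [0.2, 52.2, -13, 0, 0, 0, 1],
    [0.2, 52.2, -14, 0, 0, 0, 1],
    [0.2, 52.2, -14.8, 0, 0, 0, 1],
    [0.2, 52.2, -14.8, 0, 0, 0, 1],
    [0.2, 52.2, -14.8, 0, 0, 0, 1],
    [0.2, 52.2, -14.8, 0, 0, 0, 5],
    [0.2, 52.2, -14.8, 0, 0, 0, 5],
  ],
)

```text
t: 19.68
ee_pos: [422.6, 374.6, 78.0]
tcp_rot: [0.973, -0.231, 0.0, -0.001]
wrist_force: [0.0, -0.1, 0.5]
opening: 50.0
grip_force: 0.0
```

>>> play_rows(
  deltas=[
    [0, 0, 0, 0, 0, 0, 5],
    [0, 0, 0, 0, 0, 0, 5],
    [0, 0, 5, 0, 0, 0, 5],
    [0, 0, 10, 0, 0, 0, 5],
    [0, 0, 14, 0, 0, 0, 5],
    [10.4, -51.4, 14, 0, 0, 0, 5],
    [10.4, -51.4, 14, 0, 0, 0, 5],
    [10.4, -51.4, 14, 0, 0, 0, 5],
    [10.4, -51.4, 14, 0, 0, 0, 5],
    [10.4, -51.4, 14, 0, 0, 0, 5],
    [10.4, -51.4, 14, 0, 0, 0, 5],
    [10.4, -51.4, 14, 0, 0, 0, 5],
    [10.4, -51.4, 14, 0, 0, 0, 5],
    [10.4, -51.4, 14, 0, 0, 0, 5],
    [10.4, -51.4, 14, 0, 0, 0, 5],
    [10.4, -51.4, 14, 0, 0, 0, 5],
  ],
)

```text
t: 21.68
ee_pos: [526.0, -139.4, 217.2]
tcp_rot: [0.973, -0.231, -0.0, -0.0]
wrist_force: [1.0, 0.2, 0.1]
opening: 50.1
grip_force: 0.0
```

Run:
```python
from h import *
s=capture("scene");t=capture("top")
for b in [(321,260)]:print(knob(s,b,14))
print(monitor.get_state()["ee_pos"])
for x in([611,355,76],[510,293,76],[422,374,76]):print(knob(t,pix(t,x)[0],8,76))
```

```text
(array([ 501.56307125, -149.080092  ,   66.        ]), 37)
[ 526.14226886 -138.8721835   217.41317119]
(array([610.73198743, 356.7117738 ,  76.        ]), 64)
(array([509.84084134, 294.25486424,  76.        ]), 61)
(array([421.32108804, 376.22953731,  76.        ]), 63)
```

Run:
```python
from h import *
s=capture("scene");cv2.imwrite("pics/p3.png",s["color"])
```

```text
(no output)
```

View pics/p3.png

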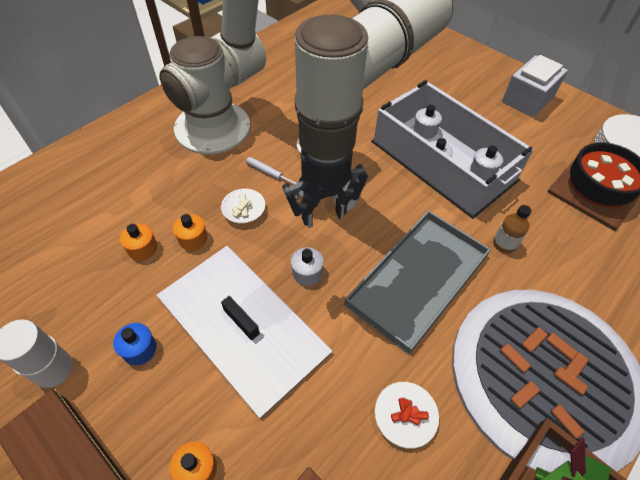

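The last pot was knocked aside. Its knob is now at (307,257), close to the lid, and three pots stand in the pan.

Run:
```python
from h import *
s=capture("scene");print(knob(s,(307,257),11))
```

```text
(array([ 495.17748141, -150.8415412 ,   66.        ]), 116)
```

>>> play_rows(
  deltas=[
    [-3.1, -1, 0, 0, 0, 0, 5],
    [-3.1, -1, -5, 0, 0, 0, 5],
    [-3.1, -1, -10, 0, 0, 0, 5],
    [-3.1, -1, -13, 0, 0, 0, 5],
    [-3.1, -1, -15, 0, 0, 0, 5],
    [-3.1, -1, -15, 0, 0, 0, 5],
    [-3.1, -1, -15, 0, 0, 0, 1],
    [-3.1, -1, -15, 0, 0, 0, 1],
    [-3.1, -1, -15, 0, 0, 0, 1],
    [-3.1, -1, -15, 0, 0, 0, 1],
    [-3.1, -1, -13, 0, 0, 0, 1],
    [-3.1, -1, -8, 0, 0, 0, 1],
    [-3.1, -1, -3, 0, 0, 0, 1],
    [-3.1, -1, 0.8, 0, 0, 0, 1],
    [-3.1, -1, 0.8, 0, 0, 0, 1],
    [-3.1, -1, 0.8, 0, 0, 0, 1],
  ],
)

```text
t: 23.88
ee_pos: [493.8, -149.6, 223.8]
tcp_rot: [0.973, -0.232, -0.002, -0.0]
wrist_force: [-0.4, -0.2, -4.3]
opening: 20.5
grip_force: 49.3
```

```bash
python3 w.py
```

```text
Fz -2.426562301506358 0.41309273037552047 [ 495.24141588 -149.87868446  225.33168145] 20.038129869129055
```

```bash
cat > w2.py <<'E'
from h import *
F=[];E=[]
for i in range(25):
    capture("top");s=monitor.get_state();F.append(s["wrist_force"]);E.append(s["effort"])
print("F",np.mean(F,0),np.std(F,0),"E",np.mean(E,0).round(4),np.std(E,0).round(4),s["ee_pos"],s["t"])
E
python3 w2.py
```

```text
F [-0.0516499  -0.11061881 -2.71141347] [0.46870028 0.57084076 0.5179272 ] E [ 0.00000e+00 -3.07982e+01  1.87330e+01  4.31100e+00 -5.00000e-03
 -0.00000e+00] [0.0011 0.0111 0.0015 0.0004 0.0002 0.    ] [ 495.21970191 -149.88903517  225.3175675 ] 25.825
```

>>> play_rows(
  deltas=[
    [0, 0, -5, 0, 0, 0, 1],
    [0, 0, -10, 0, 0, 0, 1],
    [0, 0, -14, 0, 0, 0, 1],
    [0, 0, -15.6, 0, 0, 0, 1],
    [0, 0, -15.8, 0, 0, 0, 1],
    [0, 0, -15.8, 0, 0, 0, 5],
    [0, 0, -15.8, 0, 0, 0, 5],
    [0, 0, -15.8, 0, 0, 0, 5],
    [0, 0, -10, 0, 0, 0, 5],
    [0, 0, -4, 0, 0, 0, 5],
    [0, 0, 0, 0, 0, 0, 1.9],
    [0, 0, 0, 0, 0, 0, 1.9],
    [0, 0, 0, 0, 0, 0, 1.9],
    [0, 0, 0, 0, 0, 0, 1.9],
    [0, 0, 0, 0, 0, 0, 1.9],
    [0, 0, 0, 0, 0, 0, 1.9],
  ],
)

```text
t: 27.82
ee_pos: [495.1, -149.9, 224.6]
tcp_rot: [0.973, -0.231, -0.001, 0.0]
wrist_force: [0.0, -0.3, 0.2]
opening: 19.2
grip_force: 0.0
```

```bash
sed -i 's/range(25)/range(15)/' w2.py; python3 w2.py
python3 - <<'E'
from h import *
s=capture("scene");print(knob(s,pix(s,[495,-151,66])[0],11))
E
```

```text
F [-0.13752482  0.07579863  0.00974956] [0.57943602 0.33184556 0.58666996] E [ 1.00000e-04 -2.94984e+01  1.77655e+01  3.94760e+00 -6.00000e-04
  0.00000e+00] [0.0008 0.0218 0.0171 0.0028 0.0009 0.    ] [ 495.23925321 -149.87431491  225.33833024] 28.575
(array([ 491.91016052, -150.79372544,   66.        ]), 112)
```

>>> play_rows(
  deltas=[
    [-0.1, 0, -5, 0, 0, 0, 5],
    [-0.1, 0, -9, 0, 0, 0, 5],
    [-0.1, 0, -13, 0, 0, 0, 5],
    [-0.1, 0, -15.8, 0, 0, 0, 5],
    [-0.1, 0, -15.8, 0, 0, 0, 5],
    [-0.1, 0, -15.8, 0, 0, 0, 1],
    [-0.1, 0, -15.8, 0, 0, 0, 1],
    [-0.1, 0, -15.8, 0, 0, 0, 1],
    [-0.1, 0, -15.8, 0, 0, 0, 1],
    [-0.1, 0, -13, 0, 0, 0, 1],
    [-0.1, 0, -8, 0, 0, 0, 1],
    [-0.1, 0, -3, 0, 0, 0, 1],
    [-0.1, 0, 0, 0, 0, 0, 1],
  ],
)

```text
t: 30.25
ee_pos: [494.3, -149.7, 227.5]
tcp_rot: [0.973, -0.231, 0.001, -0.001]
wrist_force: [0.1, 0.2, -2.7]
opening: 20.1
grip_force: 49.7
```

>>> play_rows(
  deltas=[
    [11.2, 43.1, 0, 0, 0, 0, 1],
    [11.2, 43.1, 0, 0, 0, 0, 1],
    [11.2, 43.1, 0, 0, 0, 0, 1],
    [11.2, 43.1, 0, 0, 0, 0, 1],
    [11.2, 43.1, 0, 0, 0, 0, 1],
    [11.2, 43.1, 0, 0, 0, 0, 1],
    [11.2, 43.1, 0, 0, 0, 0, 1],
    [11.2, 43.1, 0, 0, 0, 0, 1],
    [11.2, 43.1, 0, 0, 0, 0, 1],
    [11.2, 43.1, 0, 0, 0, 0, 1],
    [11.2, 43.1, 0, 0, 0, 0, 1],
    [11.2, 43.1, 0, 0, 0, 0, 1],
    [11.2, 43.1, 0, 0, 0, 0, 1],
    [11.2, 43.1, 0, 0, 0, 0, 1],
    [11.2, 43.1, 0, 0, 0, 0, 1],
  ],
)

```text
t: 32.12
ee_pos: [606.2, 281.1, 225.3]
tcp_rot: [0.973, -0.231, -0.0, -0.0]
wrist_force: [1.2, -0.6, -2.4]
opening: 20.3
grip_force: 50.0
```

```bash
python3 w2.py
```

```text
F [-0.19095953  0.00551466 -2.71724109] [0.41728057 0.55977723 0.53939068] E [-5.10000e-03 -4.51729e+01  1.98790e+01  4.56810e+00 -6.60000e-03
  0.00000e+00] [0.0114 0.0156 0.0009 0.0008 0.0004 0.    ] [606.24052816 281.12218681 225.33978123] 32.875
```

>>> play_rows(
  deltas=[
    [0, 0, -5, 0, 0, 0, 1],
    [0, 0, -10, 0, 0, 0, 1],
    [0, 0, -13, 0, 0, 0, 1],
    [0, 0, -14, 0, 0, 0, 1],
    [0, 0, -14.8, 0, 0, 0, 1],
    [0, 0, -14.8, 0, 0, 0, 1],
    [0, 0, -14.8, 0, 0, 0, 1],
    [0, 0, -14.8, 0, 0, 0, 5],
    [0, 0, -14.8, 0, 0, 0, 5],
    [0, 0, -14.8, 0, 0, 0, 5],
    [0, 0, -10, 0, 0, 0, 5],
    [0, 0, -5, 0, 0, 0, 1.9],
    [0, 0, 0, 0, 0, 0, 1.9],
    [0, 0, 0, 0, 0, 0, 1.9],
    [0, 0, 0, 0, 0, 0, 1.9],
    [0, 0, 0, 0, 0, 0, 1.9],
    [0, 0, 0, 0, 0, 0, 1.9],
    [0, 0, 0, 0, 0, 0, 1.9],
    [0, 0, 0, 0, 0, 0, 1.9],
  ],
)

```text
t: 35.25
ee_pos: [606.2, 281.1, 225.0]
tcp_rot: [0.973, -0.231, -0.0, 0.0]
wrist_force: [0.2, 0.9, 0.3]
opening: 18.9
grip_force: 0.0
```

```bash
python3 w2.py
```

```text
F [-0.00610174 -0.02881699  0.15784535] [0.45294101 0.33566331 0.33259516] E [ 3.00000e-04 -4.34589e+01  1.88598e+01  4.19040e+00 -3.00000e-04
  0.00000e+00] [0.0004 0.0308 0.0117 0.002  0.0003 0.    ] [606.23676456 281.11068238 225.33701441] 36.0
```

>>> play_rows(
  deltas=[
    [0, -30, 0, 0, 0, 8, 5],
    [0, -30, 0, 0, 0, 16, 5],
    [0, -30, 0, 0, 0, 23.8, 5],
    [0, -30, 0, 0, 0, 23.8, 5],
    [0, -30, 0, 0, 0, 23.8, 5],
    [0, -30, 0, 0, 0, 23.8, 5],
    [0, -30, 0, 0, 0, 23.8, 5],
    [0, -30, 0, 0, 0, 23.8, 5],
  ],
)

```text
t: 37.0
ee_pos: [606.4, -17.8, 225.3]
tcp_rot: [1.0, -0.025, 0.0, -0.0]
wrist_force: [1.0, 0.2, -0.3]
opening: 49.9
grip_force: 0.0
```

```bash
cat > fit.py <<'E'
from h import *
from scipy.optimize import minimize
def segs(L,W,z,p):
    x,y,a=p;a=np.radians(a);R=np.array([[np.cos(a),-np.sin(a)],[np.sin(a),np.cos(a)]])
    q=np.linspace(-.93,.93,120);o=[]
    for s in(1,-1):
        o+=[np.c_[q*L/2,0*q+s*W/2],np.c_[0*q+s*L/2,q*W/2]]
    P=np.vstack(o)@R.T+[x,y];return np.c_[P,np.full(len(P),z)]
def score(c,rects,p):
    if "G" not in c:
        g=cv2.GaussianBlur(c["color"],(0,0),1.0).astype(np.float32)
        gx=np.abs(cv2.Sobel(g,-1,1,0)).max(2);gy=np.abs(cv2.Sobel(g,-1,0,1)).max(2);c["G"]=np.minimum(np.hypot(gx,gy),150)
    u=np.vstack([pix(c,segs(*r,p)) for r in rects]).astype(np.float32)
    return -cv2.remap(c["G"],u[:,0:1],u[:,1:2],1).mean()
def fit(c,rects,p0):
    b=None
    for d in np.ndindex(3,3,3):
        x0=np.array(p0)+(np.array(d)-1)*[3,3,1]
        r=minimize(lambda p:score(c,rects,p),x0,method="Nelder-Mead",options=dict(initial_simplex=x0+np.vstack([np.zeros(3),np.diag([2,2,.7])])))
        if b is None or r.fun<b.fun:b=r
    return b.x.round(2),round(b.fun,1)
E
python3 - <<'E'
from fit import *
for n in("top","scene"):
    c=capture(n)
    print(n,"pan",fit(c,[(325,176,105),(305,156,105)],(513,328,-5.6)),"lid",fit(c,[(325,176,16)],(486,-320,-3)))
    for x in([611,355,76],[510,293,76],[422,374,76],[606,281,76]):print(knob(c,pix(c,x)[0],8,76))
    cv2.imwrite(f"pics/l{n}.png",c["color"])
print(monitor.get_state()["ee_pos"],monitor.get_state()["tcp_rot"])
E
```

```text
top pan (array([513.64, 330.77,  -5.71]), np.float64(-107.1)) lid (array([ 485.98, -321.65,   -3.06]), np.float64(-150.0))
(array([610.56200158, 356.70981784,  76.        ]), 63)
(array([509.68558188, 294.32719748,  76.        ]), 60)
(array([421.47286853, 376.34159585,  76.        ]), 64)
(None, 0)
scene pan (array([512.74, 325.29,  -5.38]), np.float64(-104.4)) lid (array([ 486.37, -323.56,   -3.6 ]), np.float64(-150.0))
(array([610.19387068, 354.43369298,  76.        ]), 98)
(array([508.95743095, 290.29808571,  76.        ]), 143)
(array([421.10207275, 374.61424567,  76.        ]), 178)
(array([603.05534942, 283.74380178,  76.        ]), 83)
[606.3298282  -17.71614219 225.26074689] [ 9.99691286e-01 -2.48461601e-02 -1.00361814e-05 -1.64762726e-05]
```

View pics/ltop.png

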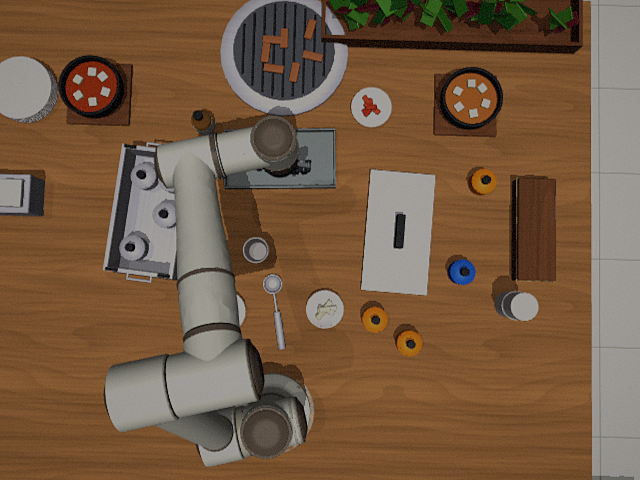

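The arm covers the pan's right side here. The lid is unmoved at about (398,231). I'll refit the pan from the first, clear pictures.

Run:
```python
from fit import *;import pickle
for n in("top","scene"):
    c=pickle.load(open(n+".pkl","rb"))
    for r in([(325,176,105),(305,156,105)],[(325,176,105)],[(305,156,105)]):print(n,"pan",fit(c,r,(513,328,-5.6)))
    a=c["color"].copy()
    for p in ((513.5,327,-5.6),):
        for u in pix(c,segs(325,176,105,p))[::2]:a[int(u[1]+.5),int(u[0]+.5)]=(0,0,255)
        for u in pix(c,segs(305,156,105,p))[::2]:a[int(u[1]+.5),int(u[0]+.5)]=(0,255,0)
    y,x=(130,90) if n=="top" else (65,360)
    cv2.imwrite(f"pics/f{n}.png",cv2.resize(a[y:y+160,x:x+190],None,fx=3.5,fy=3.5,interpolation=0))
a=np.zeros((560,800,3),np.uint8);i=[cv2.resize(cv2.imread(f"pics/f{n}.png"),(400,337)) for n in("top","scene")]
cv2.imwrite("pics/ff.png",np.hstack(i))
```

```text
top pan (array([513.81, 329.5 ,  -5.74]), np.float64(-129.3))
top pan (array([513.37, 329.17,  -5.67]), np.float64(-149.4))
top pan (array([512.61, 322.07,  -3.73]), np.float64(-110.1))
scene pan (array([512.66, 323.04,  -6.69]), np.float64(-138.0))
scene pan (array([512.52, 326.2 ,  -5.87]), np.float64(-146.8))
scene pan (array([513.09, 320.  ,  -5.56]), np.float64(-138.0))
```

View pics/ff.png

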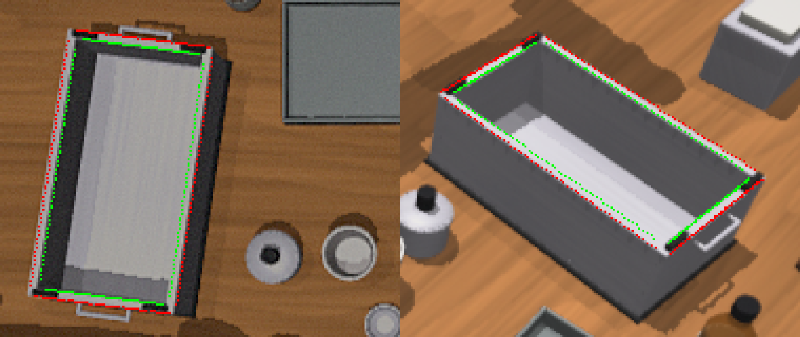

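>>> play_rows(
  deltas=[
    [-12, -30.4, 0, 0, 0, 0, 5],
    [-12, -30.4, 0, 0, 0, 0, 5],
    [-12, -30.4, 0, 0, 0, 0, 5],
    [-12, -30.4, 0, 0, 0, 0, 5],
    [-12, -30.4, 0, 0, 0, 0, 5],
    [-12, -30.4, 0, 0, 0, 0, 5],
    [-12, -30.4, 0, 0, 0, 0, 5],
    [-12, -30.4, -5, 0, 0, 0, 5],
    [-12, -30.4, -10, 0, 0, 0, 5],
    [-12, -30.4, -15, 0, 0, 0, 5],
    [-12, -30.4, -17.5, 0, 0, 0, 5],
    [-12, -30.4, -18.9, 0, 0, 0, 5],
    [-12, -30.4, -18.9, 0, 0, 0, 5],
    [-12, -30.4, -18.9, 0, 0, 0, 5],
  ],
  squeeze=100,
)

```text
t: 38.85
ee_pos: [487.5, -322.8, 37.7]
tcp_rot: [1.0, -0.025, 0.001, 0.001]
wrist_force: [0.2, -1.4, -0.9]
opening: 49.9
grip_force: 0.0
```

>>> play_rows(
  deltas=[
    [0, 0, 0, 0, 0, 0, 3],
    [0, 0, 0, 0, 0, 0, 2.5],
    [0, 0, 0, 0, 0, 0, 1],
    [0, 0, 0, 0, 0, 0, 1],
    [0, 0, 0, 0, 0, 0, 1],
    [0, 0, 0, 0, 0, 0, 1],
    [0, 0, 2, 0, 0, 0, 1],
    [0, 0, 5, 0, 0, 0, 1],
    [0, 0, 10, 0, 0, 0, 1],
    [0, 0, 15, 0, 0, 0, 1],
    [0, 0, 18, 0, 0, 0, 1],
    [0, 0, 18, 0, 0, 0, 1],
    [0, 0, 18, 0, 0, 0, 1],
  ],
)

```text
t: 40.48
ee_pos: [484.8, -322.0, 213.5]
tcp_rot: [1.0, -0.026, -0.002, -0.001]
wrist_force: [-0.1, -0.2, -4.9]
opening: 20.6
grip_force: 98.6
```

Run:
```python
from h import *
s=capture("scene");cv2.imwrite("pics/lift.png",s["color"]);t=monitor.get_state();print(t["ee_pos"],t["tcp_rot"],t["wrist_force"],t["moment"],t["opening"])
```

```text
[ 484.73487778 -322.08653585  213.26557915] [ 0.99965705 -0.02602631 -0.00256609 -0.00135271] [-0.2773034  -0.16490685 -4.50260498] [-0.06050274  0.00651402 -0.04622452] 20.714152335449963
```

View pics/lift.png

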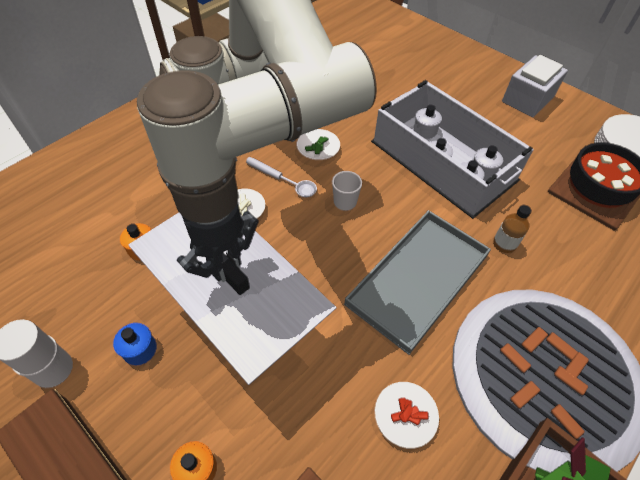

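The lid is lifted and all four pots stand in the pan. The fingers appear off the bar's centre, so I'll check where the lid sits in the hand.

Run:
```python
from fit import *
for n in ("scene","top"):
    c=capture(n)
    for z in (185,193,200): print(n,z,fit(c,[(325,176,z)],(485,-322,-3)))
    print(pix(c,[[484+a*162*1,-322-a*9+b*88,193] for a in(1,-1) for b in(1,-1)]).round().tolist())
```

```text
scene 185 (array([ 480.95, -321.12,   -3.24]), np.float64(-126.3))
scene 193 (array([ 485.39, -324.48,   -3.19]), np.float64(-126.9))
scene 200 (array([ 488.15, -326.02,   -3.43]), np.float64(-126.2))
[[335.0, 304.0], [251.0, 386.0], [211.0, 188.0], [129.0, 245.0]]
top 185 (array([ 484.7 , -323.85,   -3.09]), np.float64(-132.2))
top 193 (array([ 483.86, -322.36,   -3.09]), np.float64(-132.1))
top 200 (array([ 483.79, -320.69,   -3.2 ]), np.float64(-132.1))
[[377.0, 159.0], [450.0, 161.0], [366.0, 294.0], [440.0, 296.0]]
```

>>> play_rows(
  deltas=[
    [0, 3, 0, 0, 0, 0, 1],
    [0, 8, 0, 0, 0, -1, 1],
    [0, 13, 0, 0, 0, -2, 1],
    [0, 18, 0, 0, 0, -2.7, 1],
    [1, 23, 0, 0, 0, -2.7, 1],
    [1, 28, 0, 0, 0, -2.7, 1],
    [1, 33, 0, 0, 0, -2.7, 1],
    [1, 38, 0, 0, 0, -2.7, 1],
    [2, 43, 0, 0, 0, -2.7, 1],
    [2, 48, 0, 0, 0, -2.7, 1],
    [2.7, 53, 0, 0, 0, -2.7, 1],
    [2.7, 58, 0, 0, 0, -2.7, 1],
    [2.7, 62, 0, 0, 0, -2.7, 1],
    [2.7, 64, 0, 0, 0, -2.7, 1],
    [2.7, 64.9, 0, 0, 0, -2.7, 1],
    [2.7, 64.9, 0, 0, 0, -2.7, 1],
    [2.7, 64.9, 0, 0, 0, -2.7, 1],
    [2.7, 64.9, 0, 0, 0, -2.7, 1],
    [2.7, 64.9, 0, 0, 0, -2.7, 1],
    [2.7, 64.9, 0, 0, 0, -2.7, 1],
  ],
)

```text
t: 43.12
ee_pos: [513.3, 325.8, 216.5]
tcp_rot: [0.999, -0.049, 0.0, -0.0]
wrist_force: [-0.5, -0.0, -4.4]
opening: 20.6
grip_force: 98.8
```

Run:
```python
from fit import *
for n in ("scene","top"):
    c=capture(n)
    print(n,fit(c,[(325,176,195)],(513,328,-5.7)))
t=monitor.get_state();print(t["ee_pos"],t["tcp_rot"],t["opening"])
```

```text
scene (array([513.87, 322.44,  -5.9 ]), np.float64(-143.8))
top (array([513.16, 327.23,  -5.93]), np.float64(-133.9))
[513.24685061 325.99805403 216.37459881] [ 9.98782587e-01 -4.93289350e-02  1.33443070e-05 -2.94094374e-05] 20.306451286570233
```

>>> play_rows(
  deltas=[
    [0, 0.23, -2, 0, 0, 0, 1],
    [0, 0.23, -4, 0, 0, 0, 1],
    [0, 0.23, -5.5, 0, 0, 0, 1],
    [0, 0.23, -6.5, 0, 0, 0, 1],
    [0, 0.23, -7, 0, 0, 0, 1],
    [0, 0.23, -7.3, 0, 0, 0, 1],
    [0, 0.23, -7.3, 0, 0, 0, 1],
    [0, 0.23, -7.3, 0, 0, 0, 1],
    [0, 0.23, -7.3, 0, 0, 0, 1],
  ],
)

```text
t: 44.35
ee_pos: [513.4, 328.6, 143.7]
tcp_rot: [0.999, -0.049, 0.0, -0.0]
wrist_force: [0.2, -0.6, -3.8]
opening: 20.3
grip_force: 99.0
```

```bash
python3 w.py
python3 - <<'E'
from fit import *
c=capture("scene");t=monitor.get_state();print(t["wrist_force"],t["moment"],t["tcp_rot"])
cv2.imwrite("pics/low.png",cv2.resize(c["color"][50:240,350:560],None,fx=2.8,fy=2.8,interpolation=2))
E
```

```text
Fz -4.34392828735609 0.6918430065734729 [513.22659673 328.42916548 143.31391986] 20.667813965791975
[-0.33490977  0.25645625 -3.89790853] [ 0.01103201 -0.04819946 -0.00627407] [ 9.98788070e-01 -4.92177874e-02  1.88393853e-06  2.19672485e-06]
```

View pics/low.png

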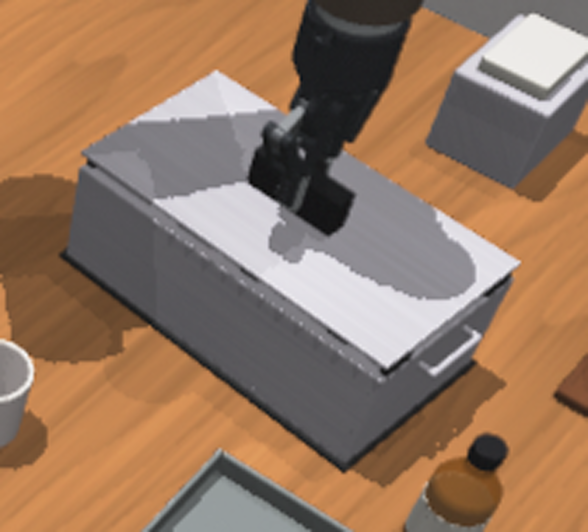

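The lid is level just above the pads and aligned with the rim, with no contact force. I'll lower it on.

>>> play_rows(
  deltas=[
    [0, 0, -0.2, 0, 0, 0, 1],
    [0, 0, -0.4, 0, 0, 0, 1],
    [0, 0, -0.6, 0, 0, 0, 1],
    [0, 0, -0.6, 0, 0, 0, 1],
    [0, 0, -0.6, 0, 0, 0, 1],
  ],
)

```text
t: 45.72
ee_pos: [513.2, 328.4, 138.3]
tcp_rot: [0.999, -0.049, 0.0, -0.0]
wrist_force: [-2.9, -0.8, 5.1]
opening: 20.5
grip_force: 100.1
```

>>> play_rows(
  deltas=[
    [0, 0, -0.2, 0, 0, 0, 1],
    [0, 0, -0.3, 0, 0, 0, 1],
    [0, 0, -0.4, 0, 0, 0, 1],
    [0, 0, -0.4, 0, 0, 0, 1],
  ],
)

```text
t: 46.22
ee_pos: [513.3, 328.4, 134.6]
tcp_rot: [0.999, -0.049, 0.0, -0.0]
wrist_force: [-3.6, -1.9, 6.1]
opening: 20.5
grip_force: 100.4
```

>>> play_rows(
  deltas=[
    [0, 0, -0.1, 0, 0, 0, 1],
    [0, 0, -0.2, 0, 0, 0, 1],
    [0, 0, -0.3, 0, 0, 0, 1],
    [0, 0, -0.4, 0, 0, 0, 1],
    [0, 0, -0.4, 0, 0, 0, 1],
    [0, 0, -0.4, 0, 0, 0, 1],
  ],
)

```text
t: 46.98
ee_pos: [513.2, 328.4, 130.6]
tcp_rot: [0.999, -0.049, 0.0, -0.0]
wrist_force: [-4.3, -1.8, 6.9]
opening: 20.2
grip_force: 100.6
```

>>> play_rows(
  deltas=[
    [0, 0, -0.05, 0, 0, 0, 1],
    [0, 0, -0.1, 0, 0, 0, 1],
    [0, 0, -0.15, 0, 0, 0, 1],
    [0, 0, -0.2, 0, 0, 0, 1],
    [0, 0, -0.2, 0, 0, 0, 1],
  ],
)

```text
t: 47.6
ee_pos: [513.2, 328.4, 130.4]
tcp_rot: [0.999, -0.049, 0.001, -0.0]
wrist_force: [-7.6, -3.0, 13.8]
opening: 20.7
grip_force: 101.5
```

>>> play_rows(
  deltas=[
    [0, 0, -0.1, 0, 0, 0, 1],
    [0, 0, -0.2, 0, 0, 0, 1],
    [0, 0, -0.2, 0, 0, 0, 1],
    [0, 0, -0.2, 0, 0, 0, 1],
  ],
)

```text
t: 48.1
ee_pos: [513.2, 328.4, 130.3]
tcp_rot: [0.999, -0.049, 0.001, -0.0]
wrist_force: [-11.6, -4.2, 22.8]
opening: 20.7
grip_force: 102.7
```

Hard stop: TCP stays at 130.3 mm while the force rises, 8 mm below pad contact. I'll unload, release and back off.

>>> play_rows(
  deltas=[
    [0, 0, 0.3, 0, 0, 0, 1],
    [0, 0, 0.4, 0, 0, 0, 1],
    [0, 0, 0.4, 0, 0, 0, 5],
    [0, 0, 0.4, 0, 0, 0, 5],
    [0, 0, 0.4, 0, 0, 0, 5],
    [0, 0, 0.4, 0, 0, 0, 5],
    [0, 0, 4, 0, 0, 0, 5],
    [0, 0, 9, 0, 0, 0, 5],
    [0, 0, 14, 0, 0, 0, 5],
    [0, -20, 18, 0, 0, 0, 5],
    [0, -20, 18, 0, 0, 0, 5],
    [0, -20, 18, 0, 0, 0, 5],
    [0, -20, 18, 0, 0, 0, 5],
    [0, -20, 18, 0, 0, 0, 5],
  ],
)

```text
t: 49.85
ee_pos: [513.4, 127.7, 305.7]
tcp_rot: [0.999, -0.05, 0.0, -0.0]
wrist_force: [0.1, 0.2, -0.3]
opening: 49.6
grip_force: 0.0
```

Run:
```python
from fit import *
a=capture("scene");b=capture("top")
print("scene",fit(a,[(325,176,109)],(513,326,-5.7)),"top",fit(b,[(325,176,109)],(513,329,-5.7)),fit(b,[(325,176,117)],(513,329,-5.7)))
A=cv2.resize(a["color"][50:230,360:560],(560,504),interpolation=2);cv2.imwrite("pics/end.png",A)
```

```text
scene (array([516.3 , 325.79,  -6.43]), np.float64(-140.5)) top (array([513.22, 327.95,  -5.57]), np.float64(-94.4)) (array([511.63, 326.01,  -5.83]), np.float64(-94.1))
```

View pics/end.png

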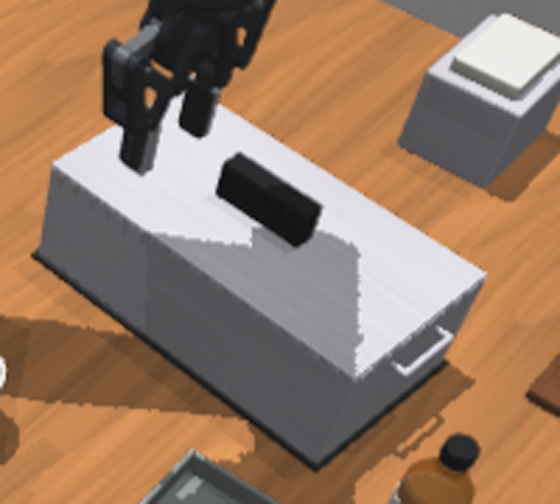

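The lid sits flush on the rim all round with no gap, and the hand is clear of it. Handing in.

```bash
python3 -c "
from bench import close_job;print(close_job())"
```

```text
the job is handed in; nothing more can be done
None
```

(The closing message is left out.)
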